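# Find the loose anchor bolt and hold its cap open

### The arm

A 6-joint arm with a two-finger parallel gripper is mounted at the origin on a cart in front of the work surface, level with it; the furniture and walls round the work are solid. World frame = base frame: x ahead of the robot, y to its left, z up, the work surface at z = 0. Lengths are in m, angles in rad, forces in N, time in s.
With the tool pointing down it reaches from about 0.325 to 0.9 m from the base axis. Payload 6.1 kg.
Tool frame: the origin (TCP) lies midway between the tips of the shut fingers; the grasp point (between the pads) lies 19 mm behind it; x points along the fingers, y is the direction in which the jaws open and shut, and the axes are right-handed (so a half turn about x gives the same grasp; the last joint's range is limited). The gripper opens to 85 mm and grips with 20 to 120 N. Pads are 22 mm wide; open, the fingers measure 114 mm over their backs; the gripper's body (76 mm by 85 mm) begins 54 mm behind the grasp point. The pads swing forward as they close: fully open they stand 13 mm farther back than shut.
Start: joints at [1.126, 0.22, 1.526, -0, 1.395, -0.126], TCP at [0.196, 0.594, 0.231] pointing down, gripper open.
Joint ranges: [-2.98, 2.98], [-0.91, 2.08], [0.09, 2.57], [-1.24, 4.39], [0.2, 2.65], [-2.68, 2.68]. Speed limits (rad/s): [2.57, 2.57, 3.01, 3.14, 3.14, 3.14].

### API

Orientations are given as [roll, pitch, yaw] about the fixed x, y, z axes, in that order (R = Rz(yaw) Ry(pitch) Rx(roll)).
In Python, from plant import movep, move_l, set_joints, gripper_to, hold, inverse_kinematics, observe, get_image, get_calibration, Unreachable, job_done gives the robot as it stands. Calls block until the motion is done:
- movep(position, orientation): joint-space move of the TCP to a pose.
- move_l(position, feed=0.15, rotation=None, max_force=None): straight line of the TCP; rotation=None keeps the orientation; feed is the mean speed in m/s. With max_force (N) it stops when the force on the tool has changed by that much, and returns True; else False.
- set_joints(angles): joint-space move.
- gripper_to(opening, f_grip=None): finger opening in m; f_grip is the grip in N (None keeps the last); returns when the fingers have stopped.
- hold(seconds).
- inverse_kinematics(position, orientation): joint angles nearest the present ones, or None.
- observe(): the state.
- get_image(name): name is "scene" or "top" or "wrist"; returns (picture, depth): 400x640x3 uint8, red, green, blue; 400x640 float32, m along the optical axis (not along the pixel's ray), 0 where there is no reading.
- get_calibration(name): a dict with "intrinsics" (3x3 intrinsics, pixels), "world_from_camera" (4x4, takes a point from camera to world coordinates). Camera axes: x right, y down, z forward; pixel columns grow to the right and rows downward; lengths in m; the calibration is good to about 2 mm. A picture is of the moment at which its call begins: read the wrist's pose just before it. get_calibration takes no time and is no camera call; for the wrist camera it gives the pose at the moment of the call.
A pose or a line that the arm cannot do raises Unreachable and nothing moves.
- job_done(): hands the job in, once; it reports no verdict.
The state is a dict: "time_s": time; "q": joint angles; "joint_velocities": joint speeds; "joint_torque": joint torques, N m; "eef_pos": TCP position; "tcp_rot": TCP orientation; "ft_force": force on the tool from outside, world axes, zero at the start; "torque": the same for the moment, N m; "opening": finger opening in m.
Only numpy, scipy, OpenCV 4.12 (cv2) and the standard library are available. Lean on these libraries where they do the work, as an engineer would, in place of code of your own. Each camera call takes 0.05 s, during which the arm holds its last target.

### The job

One of the three capped bolts on the mounting plate has come loose. Tap the top of each orange cap, from left to right as the robot sees them, to feel which bolt gives, then lift the cap of the loose one by its steel stirrup handle to about 60 degrees and finish while still holding it open, so that a colleague can tighten the bolt. Keep the other two caps shut and leave the things around undisturbed.

Things in the scene. Friction and masses are not known exactly. Their poses are not given: they have to be found in the camera images.
- plate: aluminium mounting plate fixed to the desk, 130 x 300 x 12 mm, carrying three capped bolts in a row 92 mm apart along its y axis, the middle one at its centre. Origin: centre of its underside, on the desk; its x axis points away from the robot, its y axis to the robot's left (the row varies by up to about 13 degrees in yaw). Each bolt: black square seat 56 x 56 x 18 mm, above it the bolt head under an orange hinged cap. All look alike; the loose one may stand in any place
- left_top (a point): centre of the flat top of the left cap while shut (point fixed to the plate), 56 x 54 mm, 62 mm above the desk: the place to tap. Under a press of a few newtons from above a firm bolt's head gives less than 1.5 mm, the loose one's sinks 6 mm with its cap (about 2 N) and springs back
- left_handle (a point): middle of the cross-bar of the left cap's steel stirrup handle while shut (point fixed to the plate): round bar 10 mm thick along the plate's y axis, 52 mm clear between the stirrup's sides, 38 mm in front (robot's side) of the cap's front wall, 55 mm above the desk. The bar swings with the cap about the hinge, radius 94 mm
- left_hinge (a point): middle of the left cap's hinge axis, which runs along the plate's y axis at the cap's far edge, 50 mm above the desk
- middle_top (a point): centre of the flat top of the middle cap while shut (point fixed to the plate), 56 x 54 mm, 62 mm above the desk: the place to tap. Under a press of a few newtons from above a firm bolt's head gives less than 1.5 mm, the loose one's sinks 6 mm with its cap (about 2 N) and springs back
- middle_handle (a point): middle of the cross-bar of the middle cap's steel stirrup handle while shut (point fixed to the plate): round bar 10 mm thick along the plate's y axis, 52 mm clear between the stirrup's sides, 38 mm in front (robot's side) of the cap's front wall, 55 mm above the desk. The bar swings with the cap about the hinge, radius 94 mm
- middle_hinge (a point): middle of the middle cap's hinge axis, which runs along the plate's y axis at the cap's far edge, 50 mm above the desk
- right_top (a point): centre of the flat top of the right cap while shut (point fixed to the plate), 56 x 54 mm, 62 mm above the desk: the place to tap. Under a press of a few newtons from above a firm bolt's head gives less than 1.5 mm, the loose one's sinks 6 mm with its cap (about 2 N) and springs back
- right_handle (a point): middle of the cross-bar of the right cap's steel stirrup handle while shut (point fixed to the plate): round bar 10 mm thick along the plate's y axis, 52 mm clear between the stirrup's sides, 38 mm in front (robot's side) of the cap's front wall, 55 mm above the desk. The bar swings with the cap about the hinge, radius 94 mm
- right_hinge (a point): middle of the right cap's hinge axis, which runs along the plate's y axis at the cap's far edge, 50 mm above the desk
- loose_head (a joint): how far the head of the loose bolt (wherever it stands) is pressed down with its cap, in m: 0 at rest, at most 0.006
- loose_cap (a joint): opening of the cap of the loose bolt (wherever it stands) in rad: 0 shut, grows as the handle side swings up and away from the robot, 1.45 at its stop. A light spring (about 1 N at the handle) pulls it shut, so it must be held open
- firm_a_head (a joint): how far the head of one of the two firm bolts is pressed down with its cap, in m: 0 at rest, at most 0.0015
- firm_a_cap (a joint): opening of the cap of one of the two firm bolts in rad: 0 shut, grows as the handle side swings up and away from the robot, 1.45 at its stop. A light spring (about 1 N at the handle) pulls it shut, so it must be held open
- firm_b_head (a joint): how far the head of the other firm bolt is pressed down with its cap, in m: 0 at rest, at most 0.0015
- firm_b_cap (a joint): opening of the cap of the other firm bolt in rad: 0 shut, grows as the handle side swings up and away from the robot, 1.45 at its stop. A light spring (about 1 N at the handle) pulls it shut, so it must be held open
- blue_bottle: white bottle with blue cap, 50 mm across, 115 mm high, bystander; origin at the centre of its underside
- red_bottle: cream bottle with red cap, 40 mm across, 85 mm high, bystander; origin at the centre of its underside
- dish: lidded petri dish, 58 mm across, 15 mm high, bystander; origin at the centre of its underside
- marker: red and white marker pen lying on the desk, 135 mm long along its y axis, 16 mm thick, bystander; origin at its underside

How it is judged:
On the way, in this order (a step that is already met when the one before it is completed fails the run):
1. the left cap is tapped while shut (horizontal distance between the grasp point and left_top below 0.03 m and (value of joint loose_head above 0.003 m or value of joint any of firm_a_head, firm_b_head above 0.0002 m) and value of joint each of firm_a_cap, loose_cap, firm_b_cap below 0.1 rad), for 0.02 s.
2. the middle cap is tapped while shut (horizontal distance between the grasp point and middle_top below 0.03 m and (value of joint loose_head above 0.003 m or value of joint any of firm_a_head, firm_b_head above 0.0002 m) and value of joint each of firm_a_cap, loose_cap, firm_b_cap below 0.1 rad), for 0.02 s.
3. the right cap is tapped while shut (horizontal distance between the grasp point and right_top below 0.03 m and (value of joint loose_head above 0.003 m or value of joint any of firm_a_head, firm_b_head above 0.0002 m) and value of joint each of firm_a_cap, loose_cap, firm_b_cap below 0.1 rad), for 0.02 s.
4. the loose bolt's cap is lifted open by the fingers (value of joint loose_cap above 0.8 rad and contact force between the fingers and anything else above 0.3 N), for 0.2 s.
At the end, for the whole second after the job is handed in: the loose bolt's cap is held still by the fingers (contact over 0.3 N), open by more than 0.8 rad (46 degrees); the other two caps are shut (under 0.1 rad) (all of step 4 and velocity of joint loose_cap between -0.2 and 0.2 rad/s and value of joint each of firm_a_cap, firm_b_cap below 0.1 rad); the arm keeps its last pose, push and grip.
It fails at once if the cap of a firm bolt is opened (over 0.25 rad) (value of joint any of firm_a_cap, firm_b_cap above 0.25 rad).
It fails at once if a bystander is moved by more than 20 mm (distance of any of blue_bottle, red_bottle, dish, marker from where it was at the start of the episode above 0.02 m).
It also fails if it takes over 54 s, if anything falls off the work surface, if the arm or the gripper's body presses on something with over 40 N, if the wrist force passes 120 N, or if a joint passes its speed limit or range.

## Working session

There is one attempt and no reset: what is moved stays moved. The work goes in short steps, each a Python script; the robot and the scene stay as the last script left them, time stands still between calls to the robot, and variables do not carry over. Pictures are saved under pics/ and viewed, and the job is handed in when it is done.

```bash
ls; mkdir -p pics; python3 - <<'E'
from plant import *
import cv2, numpy as np
for n in ["top","scene"]:
    im,d=get_image(n); cv2.imwrite(f"pics/{n}0.png",im[:,:,::-1]); np.save(f"{n}_d.npy",d); np.save(f"{n}_i.npy",im)
    c=get_calibration(n); print(n,np.round(c["intrinsics"],1).tolist(),np.round(c["world_from_camera"],3).tolist())
o=observe(); print(o)
E
```

```text
pics
top [[462.3, 0.0, 324.7], [0.0, 462.3, 206.0], [0.0, 0.0, 1.0]] [[0.009, -0.979, 0.206, 0.229], [-1.0, -0.009, 0.001, 0.045], [0.001, -0.206, -0.979, 1.388], [0.0, 0.0, 0.0, 1.0]]
scene [[408.8, 0.0, 321.6], [0.0, 408.8, 190.8], [0.0, 0.0, 1.0]] [[0.853, -0.287, 0.436, 0.011], [-0.522, -0.452, 0.723, -0.74], [-0.011, -0.845, -0.535, 0.656], [0.0, 0.0, 0.0, 1.0]]
{'time_s': 0.1, 'q': array([ 1.12586484e+00,  2.21117931e-01,  1.52751683e+00,  2.95933670e-06,
        1.39470356e+00, -1.26096941e-01]), 'joint_velocities': array([-0.00045983, -0.00264114, -0.0021534 , -0.00068504,  0.00093754,
        0.0009317 ]), 'joint_torque': array([ 2.50668934e-03, -4.98240995e+01, -3.90546584e+01,  1.05945203e-04,
        5.64660222e-03,  8.76176955e-05]), 'eef_pos': array([0.19567404, 0.59299853, 0.23031616]), 'tcp_rot': array([-1.69856177,  1.56905065, -2.01739684]), 'ft_force': array([ 0.23350823, -0.43948015, -0.53133207]), 'torque': array([-0.01205091,  0.03069934, -0.05331314]), 'opening': 0.08548311085437788}
```

View pics/top0.png

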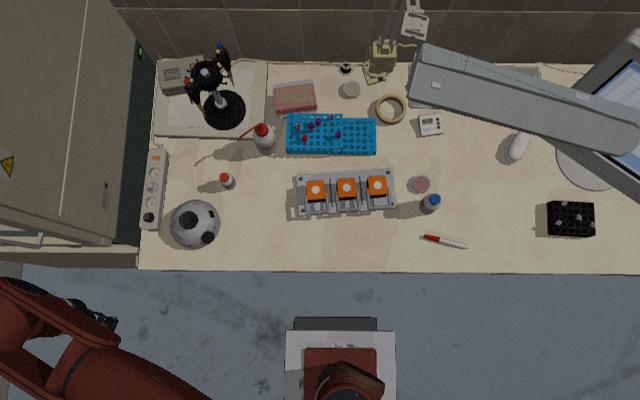

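View pics/scene0.png

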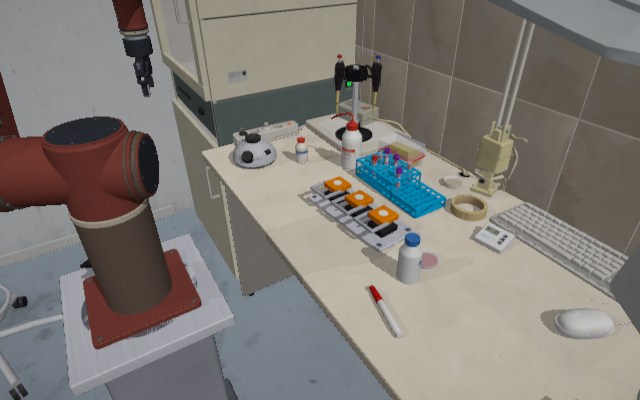

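The top view shows the orange caps at about (316,190), (346,187) and (377,185). Left in the image is the robot's left. Next I measure them.

```bash
cat > h.py <<'E'
import numpy as np, cv2
from plant import *
def ray(c,u,v,z):
    K=np.array(c["intrinsics"]);T=np.array(c["world_from_camera"])
    d=T[:3,:3]@np.linalg.solve(K,np.array([u,v,1.]));o=T[:3,3]
    return o+d*(z-o[2])/d[2]
def cloud(c,d):
    K=np.array(c["intrinsics"]);T=np.array(c["world_from_camera"])
    v,u=np.indices(d.shape);P=np.stack([(u-K[0,2])/K[0,0]*d,(v-K[1,2])/K[1,1]*d,d],-1)
    return P@T[:3,:3].T+T[:3,3]
def orange(im):
    h=cv2.cvtColor(im,cv2.COLOR_RGB2HSV)
    return cv2.inRange(h,(8,150,120),(22,255,255))
E
python3 - <<'E'
from h import *
for n in ["top","scene"]:
    im=np.load(n+"_i.npy");d=np.load(n+"_d.npy");c=get_calibration(n);P=cloud(c,d)
    m=orange(im);k,l,s,ce=cv2.connectedComponentsWithStats(cv2.morphologyEx(m,cv2.MORPH_CLOSE,np.ones((9,9))))
    for i in range(1,k):
        if s[i,4]<100: continue
        q=P[(l==i)&(d>0)]; q=q[q[:,2]>-.1]
        r=cv2.minAreaRect(np.argwhere(l==i)[:,::-1].astype(np.float32))
        zz=np.percentile(q[:,2],[10,50,90])
        t=q[(q[:,2]>.054)&(q[:,2]<.07)]
        print(n,s[i],np.round(ce[i],1),"z",zz.round(3),"ray",ray(c,*ce[i],.062).round(3),"depth mean",t.mean(0).round(3), np.ptp(t,axis=0).round(3))
im=np.load("top_i.npy");cv2.imwrite("pics/crop.png",cv2.resize(im[140:260,270:470],None,fx=4,fy=4,interpolation=2)[:,:,::-1])
im=np.load("scene_i.npy");cv2.imwrite("pics/crop2.png",cv2.resize(im[160:300,290:450],None,fx=4,fy=4,interpolation=2)[:,:,::-1])
E
```

```text
top [367 176  22  19 334] [377.  185.1] z [0.059 0.063 0.067] ray [ 0.572 -0.108  0.062] depth mean [ 0.572 -0.108  0.063] [0.056 0.063 0.014]
top [336 178  22  19 336] [346.1 187.4] z [0.06  0.063 0.067] ray [ 0.564 -0.016  0.062] depth mean [ 0.564 -0.016  0.063] [0.056 0.062 0.014]
top [305 181  22  19 338] [315.  189.8] z [0.059 0.063 0.067] ray [0.556 0.075 0.062] depth mean [0.556 0.075 0.063] [0.055 0.062 0.015]
scene [ 324  177   75   48 1034] [362.3 200.4] z [0.05  0.063 0.065] ray [ 0.56  -0.034  0.062] depth mean [ 0.559 -0.032  0.063] [0.078 0.245 0.013]
```

View pics/crop.png

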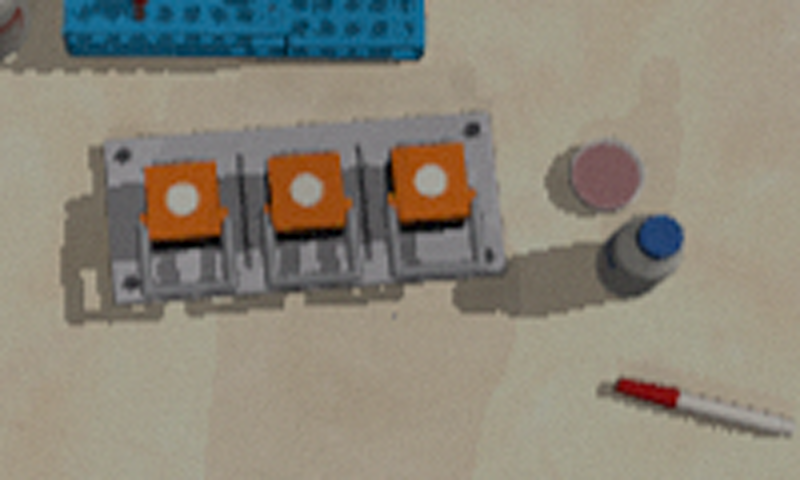

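View pics/crop2.png

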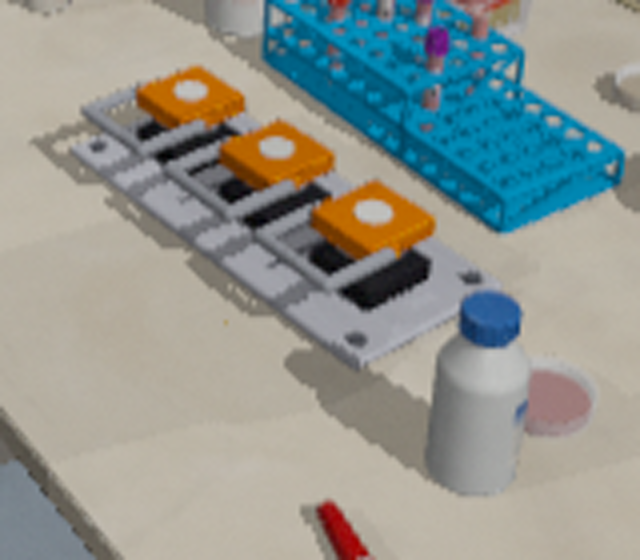

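```bash
python3 - <<'E'
from h import *
im=np.load("top_i.npy");c=get_calibration("top")
h=cv2.cvtColor(im,cv2.COLOR_RGB2HSV)
w=cv2.inRange(h,(0,0,150),(180,70,255))
for (u,v) in [(315,190),(346,187),(377,185)]:
    s=np.zeros_like(w);s[v-5:v+5,u-6:u+7]=w[v-5:v+5,u-6:u+7]
    m=cv2.moments(s,True);p=(m['m10']/m['m00'],m['m01']/m['m00']);print("disc",np.round(p,1),m['m00'],ray(c,*p,.062).round(4))
for u,v in [(185,294),(312,284),(434,271)]:
    print("bar",ray(c,270+u/4-.4,140+v/4-.4,.055).round(4))
a=np.array([.5555,.075]);yaw=np.radians(5.0)
print([inverse_kinematics([.564,-.016,.12],[0,np.pi/2,yaw+s]) for s in(-np.pi/2,np.pi/2)])
E
```

```text
disc [315.1 189.2] 46.0 [0.5579 0.0754 0.062 ]
disc [346.  186.9] 43.0 [ 0.5659 -0.0159  0.062 ]
disc [377.1 184.6] 44.0 [ 0.5736 -0.108   0.062 ]
bar [0.4875 0.0723 0.055 ]
bar [ 0.4958 -0.021   0.055 ]
bar [ 0.5064 -0.1108  0.055 ]
[array([-1.68121388e-01,  1.82927580e-01,  1.78866340e+00, -4.44089210e-16,
        1.17000167e+00, -2.55387851e-01]), None]
```

```bash
cat >> h.py <<'E'
YAW=np.radians(5.0); EX=np.array([np.cos(YAW),np.sin(YAW)])
TOP=dict(left=(.557,.0755),middle=(.565,-.016),right=(.573,-.108))
RD=[0,np.pi/2,YAW-np.pi/2]
E
python3 - <<'E'
from h import *
gripper_to(0.0)
movep([*TOP["left"],.13],RD)
o=observe();print(o["time_s"],o["eef_pos"],o["tcp_rot"],o["opening"],o["ft_force"])
im,d=get_image("wrist");cv2.imwrite("pics/w1.png",im[:,:,::-1])
im,d=get_image("scene");cv2.imwrite("pics/s1.png",im[:,:,::-1])
E
```

```text
3.15 [0.55703194 0.07637735 0.13019533] [2.10568254 1.57041983 0.62350551] 0.00034354574954284804 [-0.76070059 -0.40061638  0.6167172 ]
```

View pics/w1.png

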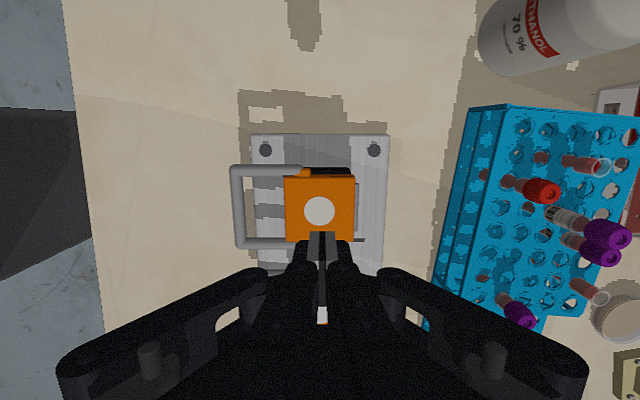

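View pics/s1.png

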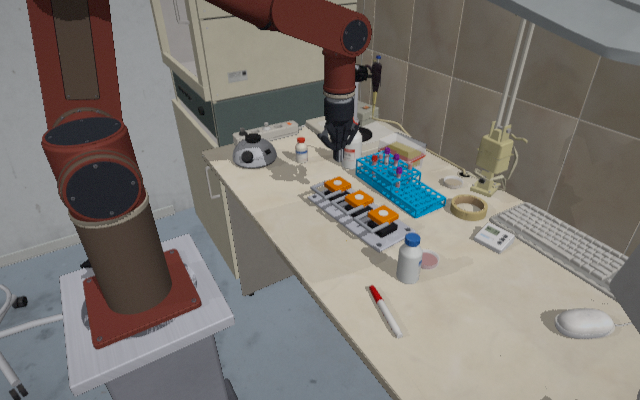

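The wrist view shows the left cap's disc at (320,211), and its stirrup bar near column 239 between rows 170 and 243. I'll cross-check those against the top view and then tap.

```bash
python3 - <<'E'
from h import *
c=get_calibration("wrist")
print("disc",ray(c,319.5,211,.062).round(4),"bar",ray(c,239,206,.055).round(4), "bar ends",ray(c,239,172,.055).round(4),ray(c,239,242,.055).round(4))
print("cap far edge",ray(c,354,176,.062).round(4),ray(c,354,241,.062).round(4),"front",ray(c,284,177,.062).round(4),ray(c,286,243,.062).round(4))
p=TOP["left"]
move_l([*p,.075],.1); hold(.2); f0=observe()["ft_force"]
s=move_l([*p,.045],.02,max_force=6)
o=observe();print(s,o["eef_pos"],o["ft_force"]-f0); hold(.15)
o=observe();print(o["time_s"],o["eef_pos"],o["ft_force"]-f0)
E
```

```text
disc [0.5558 0.0762 0.062 ] bar [0.4904 0.0725 0.055 ] bar ends [0.49   0.1005 0.055 ] [0.4907 0.0409 0.055 ]
cap far edge [0.5798 0.1065 0.062 ] [0.5861 0.0532 0.062 ] front [0.5264 0.101  0.062 ] [0.5309 0.0466 0.062 ]
True [0.55699774 0.075492   0.0558692 ] [-0.27100552  0.01007724  5.35666909]
5.2667 [0.55697277 0.07548791 0.05582019] [-0.09400126  0.0409154   6.27787432]
```

```bash
python3 - <<'E'
from h import *
move_l([*TOP["left"],.085],.15)
for n in("middle","right"):
    p=TOP[n]
    move_l([*p,.085],.15);move_l([*p,.072],.1); hold(.2); f0=observe()["ft_force"]
    s=move_l([*p,.045],.02,max_force=6)
    hold(.15);o=observe();print(n,s,o["time_s"],o["eef_pos"],o["ft_force"]-f0)
    move_l([*p,.085],.15)
print(observe()["time_s"])
E
```

```text
middle True 7.7417 [ 0.5650734  -0.01607123  0.06055228] [-2.80650452  0.86974127  6.13576399]
right True 10.1917 [ 0.57308505 -0.10808999  0.06059343] [-1.89121699 -1.25593097  7.42326754]
10.5083
```

The left bolt is the loose one: it stopped at 55.8 mm against 60.6 mm for the other two. I'll grip its bar now.

```bash
cat >> h.py <<'E'
BAR=np.array([.4905,.0702]); HINGE=BAR+.0939*EX
def tcp_at(a,off=.018):
    g=np.arctan2(.005,.0939)+a; r=.094
    xy=HINGE-EX*r*np.cos(g); return [*xy,.05+r*np.sin(g)-off]
E
python3 - <<'E'
from h import *
move_l([*BAR,.12],.25); gripper_to(.032,f_grip=30)
move_l([*BAR,.08],.15)
hold(.1);f0=observe()["ft_force"]
s=move_l(tcp_at(0),.06,max_force=8)
o=observe();print(s,o["time_s"],o["eef_pos"],o["ft_force"]-f0,o["opening"])
im,d=get_image("wrist");cv2.imwrite("pics/w2.png",im[:,:,::-1])
im,d=get_image("scene");cv2.imwrite("pics/s2.png",cv2.resize(im[110:260,250:450],None,fx=4,fy=4)[:,:,::-1])
E
```

```text
False 13.25 [0.49076393 0.07018875 0.03714025] [ 1.58769061 -0.71693606  0.09447015] 0.032149416614901456
```

View pics/w2.png

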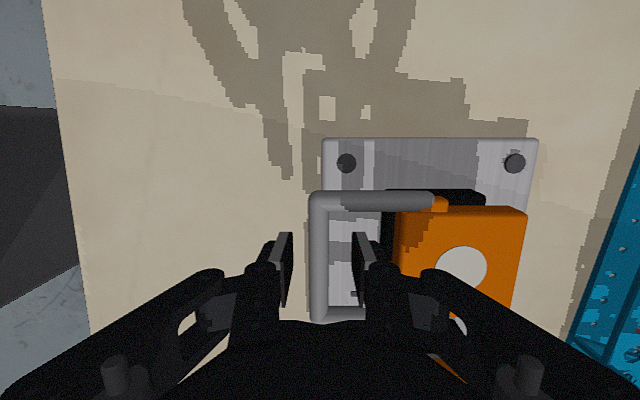

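View pics/s2.png

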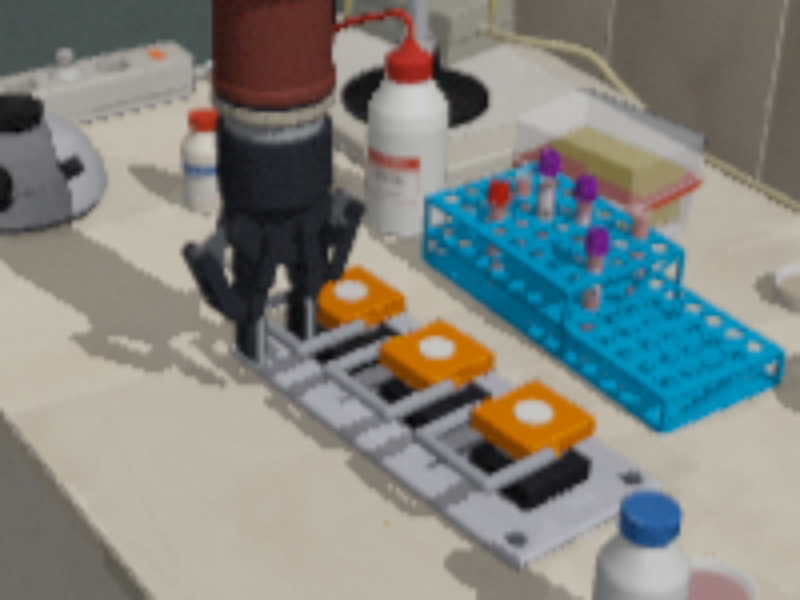

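In the wrist view, the bar at column 318 sits between the fingers, which are at columns 290 and 355. I'll close and swing up the arc, watching the force.

```bash
python3 - <<'E'
from h import *
gripper_to(0.0,f_grip=30)
o=observe();print(o["time_s"],o["eef_pos"],o["ft_force"],o["opening"])
if .007<o["opening"]<.014:
    for a in np.radians(np.arange(6,61,6)):
        s=move_l(tcp_at(a),.05,max_force=25)
        o=observe();print(round(np.degrees(a)),s,round(o["time_s"],2),(o["eef_pos"]-tcp_at(a)).round(4),o["ft_force"].round(1),round(o["opening"],4))
        if s: break
im,d=get_image("wrist");cv2.imwrite("pics/w3.png",im[:,:,::-1])
im,d=get_image("scene");cv2.imwrite("pics/s3.png",cv2.resize(im[110:260,250:450],None,fx=4,fy=4)[:,:,::-1])
E
```

```text
13.675 [0.48908492 0.07011444 0.03654931] [-5.63957976 -0.83478037  1.04665689] 0.00883643260071598
6 False 14.03 [-0.0016 -0.0001 -0.0002] [-6.4 -0.9 -0.4] 0.0086
12 False 14.38 [-0.0017 -0.0001  0.0002] [-9.8 -1.6  0.9] 0.0087
18 False 14.72 [-0.0013 -0.      0.0006] [-9.4 -1.9  1. ] 0.0087
24 False 15.07 [-0.0005  0.      0.001 ] [-7.5 -0.9  2. ] 0.0086
30 False 15.43 [0.0001 0.     0.0013] [-5.5 -1.1  1.5] 0.0092
36 False 15.78 [0.0001 0.     0.0014] [-5.9 -0.5  2.7] 0.0087
42 False 16.12 [0.0006 0.0001 0.0012] [-4.1 -0.5  2.8] 0.0087
48 False 16.48 [-0.      0.      0.0002] [-6.  -0.5  2.4] 0.0088
54 False 16.82 [0.0001 0.     0.0001] [-4.  -0.4  3.7] 0.0087
60 False 17.18 [0.0002 0.     0.0003] [-4.1 -0.8  5.5] 0.0087
```

View pics/w3.png

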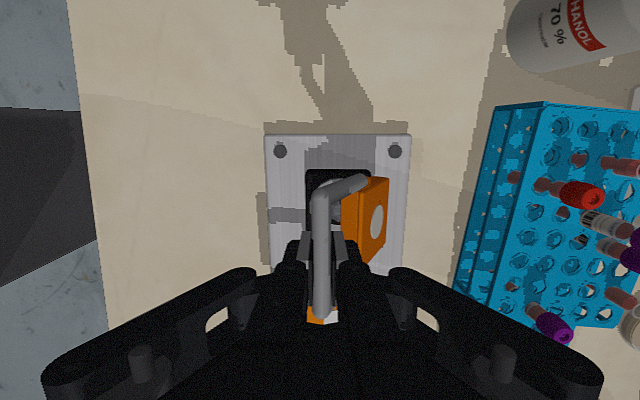

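View pics/s3.png

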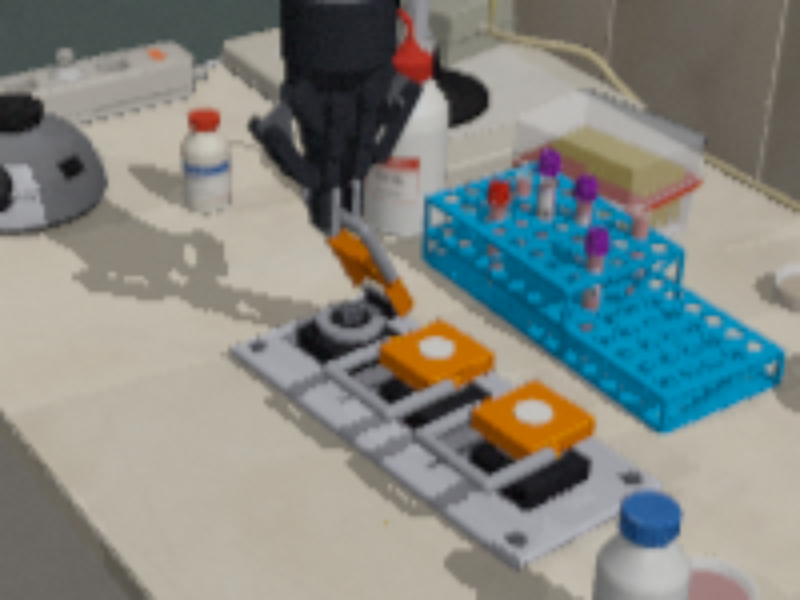

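The left cap is open at about 60° with the bar held in the fingers. The other two caps are shut and the bystanders in view are where they were. I'll let it settle and hand in.

```bash
python3 - <<'E'
from h import *
hold(.5);o=observe();print(o["time_s"],o["eef_pos"],tcp_at(np.radians(60)),o["ft_force"],o["opening"],abs(o["joint_velocities"]).max())
print(job_done())
E
```

```text
17.775 [0.54163802 0.07466316 0.11597949] [np.float64(0.5415999025690587), np.float64(0.07467066218207187), np.float64(0.11579034637852899)] [-4.01897259  0.11426148  4.63550431] 0.008489553180437879 0.002686431632650015
the job is handed in; nothing more can be done
None
```

I tapped the left, middle and right caps in that order. The left bolt is the loose one, and I handed the job in at 17.8 s while still holding its cap open at about 60°.

- **Finding the loose bolt:** pressing with about 6 N, the left cap stopped at 55.8 mm above the desk. The middle and right caps both stopped at 60.6 mm.
- **Holding the cap:** I gripped the left stirrup bar and swung it along its arc. The arm was still at the end, within 0.2 mm of the pose for 60°. The angle comes from the arm's pose and the pictures; I had no direct reading of the cap joint. The force on the tool was about 6 N, and the finger opening was 8.5 mm on the 10 mm bar. That reads slightly low, but the bar was in the fingers in the last wrist picture.
- **Surroundings:** the last scene picture showed the other two caps shut and the blue and red bottles in place. It was cropped, so it did not show the marker and showed the dish only in part. The arm never went near either of them.

No check failed or disagreed, apart from a 1–3 mm spread between the camera measurements of the bar.

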